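Set out the deep basket of cleaned nozzle parts in the parts tray

TASK

Draw the parts tray out from under the bench riser, keeping it level and straight and leaving its back end in the runners. Then lift the deep round basket up off its hook on the drain stand and set it down gently in the open part of the tray, standing flat and upright beside the injector that lies there. Leave the other hanging baskets on their hooks and do not knock the other things about.

Things in the scene. Friction and masses are not known exactly. Their poses are not given: they have to be found in the camera images.
- riser: Low fixed grey steel bench riser. Origin on the bench under the middle of the deck's front edge; -x points out of the tray channel, roughly towards the robot; z up. Deck 190 mm deep (to +x), 190 mm wide, underside 33 mm, top 39 mm above the bench. On it, behind x = +90 mm, a fixed injector clamping stand 120 mm wide, its top 270 mm above the bench.
- channel_mouth (a point): Centre of the channel's open front end under the riser's deck, axes as the riser's. The channel is 153 mm wide, 33 mm high, closed at the back and sides; the tray slides in it along x on the bench top.
- tray: Open stainless tray, 200 mm long (its x), 150 mm wide, 30 mm high, walls and floor 3 mm, about 0.55 kg, loose in the channel with 1.5 mm of play each side and 3 mm above. Origin: middle of its underside. Its front sticks 45 to 70 mm out at the start. There is no stop: drawn out over 185 mm it counts as out of the runners.
- tray_front (a point): Middle of the top edge of the tray's front wall (tray x = -98.5 mm, 30 mm up), axes as the tray's. Fingertips can go down inside the tray behind this wall and drag it out.
- stand: Fixed steel drain stand with three hooks. Origin on the bench below the seat of the middle hook; -x is the way the hooks point, roughly towards the robot; y along the rail. The rail (top 252 mm above the bench) and its two posts (y = +-135 mm) are 68 mm behind the seats. Drip pan below: 14 mm high, x -58 to +98 mm, 300 mm wide.
- middle_hook (a point): Seat of the middle hook, on the bar's axis, 245 mm above the bench; axes as the stand's. The other two hooks are 90 mm to either side along y. Each is an 8 mm bar along x whose end, at x = -19 mm, turns up to 18 mm above the axis: a bail must rise over 15 mm to pass it. One basket hangs on each hook; which on which varies.
- deep_basket_mid (a point): The basket to move: round and deep, slotted steel, 76 mm across and 60 mm deep, about 0.34 kg, with nozzle nuts fixed in it; a narrow wire bail rises to 200 mm in all. Point on its axis, 100 mm above its underside. It hangs with its underside about 55 mm above the bench; its axes are then the stand's.
- deep_bail (a point): The deep basket's bail near its top, on the axis 180 mm above the basket's underside: two upright 6 mm wires, 38 mm over the outside along y, parallel from 94 to 182 mm up, closed by a top bar at 197 mm which rests on the hook bar. The bail can be pinched along y from above, a finger outside each wire, the hook bar passing between them.
- square_basket_mid (a point): Another hanging basket, to be left: square, 72 mm wide, 48 mm deep, total height 180 mm, same bail. Point on its axis 90 mm above its underside.
- shallow_basket_mid (a point): Another hanging basket, to be left: round, 76 mm in diameter but only 28 mm deep, total height 170 mm, same bail. Point on its axis 85 mm above its underside.
- injector_mid (a point): Fuel injector lying loose in the tray along its left side (tray +y), nozzle to the front, 131 mm long (its x, from -64 to +67 mm from this point), 22 mm wide and 22 mm high, 0.3 kg. Point at its middle, half-way up. It stays in the tray and rides with it.
- jar_mid (a point): Small jar, 40 mm in diameter, 55 mm tall, standing on the riser's deck. Point half-way up.
- bottle_mid (a point): White bottle, 60 mm in diameter, 190 mm tall, standing on the bench behind the fixtures. Point half-way up.
- spray_can_mid (a point): Spray can, 54 mm in diameter, 165 mm tall, standing on the bench at the left. Point half-way up.
- torque_wrench_mid (a point): Small torque wrench, 200 mm long (its x), 26 mm wide, lying on the bench between the two fixtures and pointing at the robot. Point at its middle, 12 mm above the bench.

How it is judged (in metres and radians):
On the way, in this order (a step that is already met when the one before it is completed fails the run):
1. the tray is drawn out far enough to take the basket, its back end still in the runners (x of tray in the frame of riser between -0.085 and 0.018 m and angle between the x axis of tray and the x axis of riser, either way round below 0.06 rad), for 0.1 s.
2. the deep round basket is off its hook, held up and clear of the stand's hooks (x of deep_basket_mid in the frame of stand below -0.045 m and height (world z) of deep_basket_mid above 0.13 m), for 0.05 s.
At the end, for the whole second after the job is handed in: The deep basket stands upright (within 3.4 deg) and at rest on the tray's floor (within 5 mm), inside its walls; the tray lies level, straight in the channel (within 3.4 deg), with at least 15 mm of its back end in the runners; the injector lies in the tray (z of deep_basket_mid in the frame of tray between 0.099 and 0.108 m and x of deep_basket_mid in the frame of tray between -0.065 and 0.06 m and y of deep_basket_mid in the frame of tray between -0.04 and 0.04 m and angle between deep_basket_mid's own z axis and vertical below 0.06 rad and linear speed of deep_basket below 0.02 m/s and x of tray in the frame of riser above -0.085 m and angle between tray's own z axis and vertical below 0.03 rad and angle between the x axis of tray and the x axis of riser, either way round below 0.06 rad and z of injector_mid in the frame of tray below 0.022 m); the robot touches nothing.
It fails at once if the tray is lifted or tipped out of level (over 6 degrees) (angle between tray's own z axis and vertical above 0.1 rad).
It fails at once if the deep basket is tipped (over 35 degrees) (angle between deep_basket_mid's own z axis and vertical above 0.61 rad).
It fails at once if the basket is dropped or slammed into the tray (coming down at over 0.45 m/s, a fall of about 10 mm) (linear speed of deep_basket above 0.45 m/s and horizontal distance between deep_basket_mid and tray below 0.12 m and height (world z) of deep_basket_mid below 0.115 m).
It fails at once if another hanging basket is knocked off or shifted (over 40 mm) (distance of any of square_basket_mid, shallow_basket_mid from where it was at the start of the episode above 0.04 m).
It fails at once if the jar, bottle, spray can or torque wrench is knocked about (moved over 40 mm), or the injector leaves the tray (distance of any of jar_mid, bottle_mid, spray_can_mid, torque_wrench_mid from where it was at the start of the episode above 0.04 m or z of injector_mid in the frame of tray above 0.045 m or z of injector_mid in the frame of tray below 0 m).
It also fails if it takes over 61 s, if anything falls off the work surface, if the arm or the gripper's body presses on something with over 40 N, if the wrist force passes 120 N, or if a joint passes its speed limit or range.

ROBOT

A 7-joint arm with a two-finger parallel gripper is mounted at the origin on the work surface. World frame = base frame: x ahead of the robot, y to its left, z up, the work surface at z = 0. Lengths are in m, angles in degrees, forces in N, time in s.
With the tool pointing down it reaches from about 0.4 to 0.85 m from the base axis. Payload 10.4 kg.
Tool frame: the origin (TCP) lies on the mounting face of the last link; the fingertips stand 182 mm ahead of it and the grasp point (between the pads) lies 164 mm ahead of it (bot.tip_extent is the distance from the TCP to the fingertips, in m); z points along the fingers, y is the line along which they close (so a half turn about z gives the same grasp; the last joint's range is limited). The gripper opens to 87 mm and grips with 3 to 60 N. Pads are 19 mm wide; open, the fingers measure 117 mm over their backs; the gripper's body (75 mm by 190 mm) begins 51 mm behind the grasp point.
Start: joints at [63.621, 19.034, -3.707, 83.658, 1.238, 77.344, -5.071], TCP at [0.265, -0.566, 0.405] pointing down, gripper open.
Joint ranges: [-148.97, 148.97], [-28.65, 121.19], [-84.17, 76.75], [9.2, 138.47], [-72.65, 252.65], [3.7, 117.97], [-149.18, 149.18]. Speed limits (degrees/s): [127.2, 127.2, 159.86, 159.86, 180, 180, 180].

INTERFACE

Orientations are given as [roll, pitch, yaw] about the fixed x, y, z axes, in that order (R = Rz(yaw) Ry(pitch) Rx(roll)).
In Python, from bench import bot, eyes gives the robot as it stands.
- The arm moves only by the tool send_rows, never from a script. Its argument "motion" is a list of rows, each a list of 3 entries, a list of its own where there are three numbers: the turn, a rotation vector about the tool's x, y, z in rad, then the shift along the tool's x, y, z in m, then the finger opening in m, from 0 to 0.087. In form: [[[wx, wy, wz], [dx, dy, dz], grip], ...]. A call has 1 to 5 rows; each row shifts and turns the commanded pose from where the row before left it, along the tool's axes as they then stand; what a row does not reach is not made up. A row lasts 1/10 s, in which the tool goes at most 50 mm and 8.59 degrees, less where a joint would pass 70% of its speed; a pose out of reach is approached as far as the arm can. A call with a gripper value outside its range is refused whole. The fingers move at their own pace and stop on an object; the grip force is fixed at half the most. Time passes only in rows, so rows that do not move let the fingers close. It gives the time, the measured TCP pose, the force, the opening and the grip force at its end, in the units of the state.
- bot.state(): the state, without advancing time (a new reading comes with each control period).
- eyes.read_camera(name): name is "side" or "top" or "wrist"; returns the picture (384x512x3 uint8, blue, green, red); there is no depth.
- eyes.calibration(name): a dict with "vfov" (degrees; the focal length in pixels is half the picture's height over the tangent of half this angle, whatever the lens; pixels are square), "cx", "cy" (the principal point, pixels), "view" (4x4, takes a point from world to camera coordinates); the wrist camera has in their place "tool_from_camera" (4x4, takes a point from camera to tool coordinates, whose origin is the TCP and whose axes are the flange's). Camera axes: x right, y up, looking along -z (the intrinsics and any distortion apply to the point x, -y, -z); pixel columns grow to the right and rows downward; lengths in m; the calibration is good to about 2 mm. A picture is of the moment at which its call begins: read the wrist's pose just before it. calibration takes no time and is no camera call.
- bot.finish_job(): hands the job in; it is judged then, once.
Trained networks look in the newest picture that a camera, given by its name, has taken for a name from the list of things; names that differ only in an ending like _2 or _b are one class to them, and where a whole thing is asked for, a point or a joint stands for the part that bears it (a point fixed in the world has none). Each returns a list of dicts, best first, with "score" (0 to 1); they miss things now and then, are a little off and sometimes report something else, mostly with a low value. They report only what shows in the picture. A call takes as long as a camera call.
- eyes.recognise(camera, name): "location" ([x, y, z] in m, in world coordinates, good to about 4 mm: the middle of the surface that is visible of it).
- eyes.mark_of(camera, name): "location" ([x, y, z] in m, in world coordinates, good to about 4 mm: a listed point, or the origin of a listed thing).
The state is a dict: "t": time; "q": joint angles; "joint_velocities": joint speeds; "joint_torque": joint torques, N m; "ee_pos": TCP position; "eef_rot": TCP orientation; "force": force on the tool from outside, world axes, zero at the start; "wrist_torque": the same for the moment, N m; "width": finger opening in m; "grip_force": force on a finger pad.
Only numpy, scipy, OpenCV 4.12 (cv2) and the standard library are available. Lean on these libraries where they do the work, as an engineer would, in place of code of your own. Each camera call takes 0.05 s, during which the arm holds its last target. There are 200 camera calls.

## Working session

There is one attempt and no reset: what is moved stays moved. The work goes in short steps, Python scripts to look and compute and a tool call to move; the robot and the scene stay as the last step left them, time stands still between calls to the robot, and variables do not carry over. Pictures are saved under pics/ and viewed, at most 10 in all, crops included, and the job is handed in when it is done.

Besides the shell and the picture viewer there is one more tool, called after "Emit:" as name(argument=value, ...) on one line, values as JSON. send_rows: Moves the arm, as the interface text tells. Its arguments: {"type":"object","properties":{"motion":{"type":"array"}},"required":["motion"]}

```bash
mkdir -p pics
python3 - <<'E'
from bench import bot, eyes
import cv2,numpy as np
print(bot.state())
for c in("side","top"):
    cv2.imwrite(f"pics/{c}0.png",eyes.read_camera(c))
    for n in ["riser","channel_mouth","tray","tray_front","stand","middle_hook","deep_basket_mid","deep_bail","square_basket_mid","shallow_basket_mid","injector_mid","jar_mid","bottle_mid","spray_can_mid","torque_wrench_mid"]:
        r=eyes.mark_of(c,n)
        print(c,n,[(np.round(d["location"],3).tolist(),round(d["score"],2)) for d in r[:2]])
print(bot.state()["t"])
a=cv2.imread("pics/side0.png");b=cv2.imread("pics/top0.png")
cv2.imwrite("pics/both0.png",cv2.resize(np.vstack([a,b]),(400,600)))
E
```

```text
{'t': 0.0, 'q': array([63.62203249, 19.07218209, -3.70712231, 83.70698505,  1.2381323 ,
       77.34335591, -5.06938266]), 'joint_velocities': array([ 0.0369872 , -0.09708521,  0.02558753, -0.08799946, -0.04260287,
       -0.02347862, -0.09736207]), 'joint_torque': array([-1.00899058e-03, -6.23242092e+01,  2.48283515e-02, -3.89894664e+01,
       -6.13285205e-02,  3.98570951e-02,  1.13349743e-04]), 'ee_pos': array([ 0.2649052 , -0.56593512,  0.40394333]), 'eef_rot': array([-1.79917465e+02,  4.37867762e-03,  2.50858082e+01]), 'force': array([-0.10205653, -0.0855283 , -0.2393789 ]), 'wrist_torque': array([-0.02952572,  0.00836374, -0.05373661]), 'grip_force': 0.0, 'width': 0.08683440701083471}
side riser [([0.615, -0.214, 0.004], 0.56), ([0.625, 0.269, 0.154], 0.26)]
side channel_mouth [([0.615, -0.211, 0.015], 0.85)]
side tray []
side tray_front [([0.558, -0.204, 0.029], 0.91)]
side stand [([0.614, 0.182, 0.243], 0.71), ([0.612, 0.179, 0.001], 0.59)]
side middle_hook [([0.613, 0.181, 0.244], 0.68)]
side deep_basket_mid [([0.626, 0.27, 0.155], 0.75)]
side deep_bail [([0.632, 0.271, 0.23
[... 398 characters left out ...]
)]
top riser []
top channel_mouth [([0.611, -0.216, 0.018], 0.82), ([0.601, 0.091, 0.162], 0.25)]
top tray [([0.652, -0.223, 0.0], 0.85)]
top tray_front [([0.556, -0.205, 0.029], 0.7)]
top stand [([0.611, 0.185, 0.001], 0.89)]
top middle_hook [([0.614, 0.18, 0.246], 0.69), ([0.555, -0.207, 0.031], 0.27)]
top deep_basket_mid []
top deep_bail [([0.623, 0.271, 0.237], 0.63)]
top square_basket_mid [([0.6, 0.092, 0.164], 0.64)]
top shallow_basket_mid [([0.614, 0.185, 0.166], 0.8)]
top injector_mid []
top jar_mid [([0.663, -0.25, 0.065], 0.59), ([0.616, 0.181, 0.172], 0.18)]
top bottle_mid []
top spray_can_mid [([0.594, 0.461, 0.09], 0.69)]
top torque_wrench_mid [([0.404, 0.011, 0.014], 0.64)]
1.6
```

View pics/side0.png

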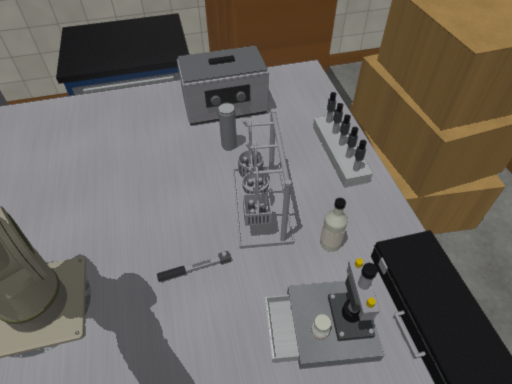

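View pics/top0.png

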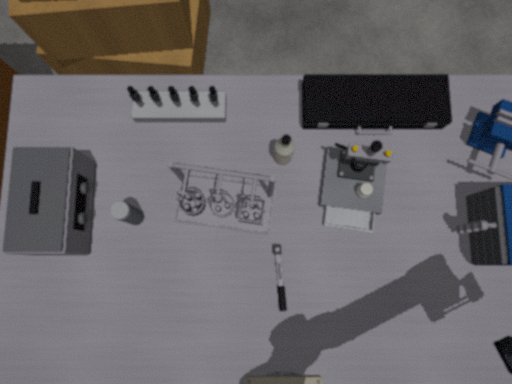

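The pictures show the riser, with the tray sticking out, at lower right in side (tray ~(283,325)) and at (350,215) in top. The stand with three baskets is in the middle. The deep basket is on the left-most (+y) hook, at about (192,203) in top.

```bash
cat > h.py <<'E'
from bench import bot, eyes
import numpy as np, cv2
from scipy.spatial.transform import Rotation as R
TIP=.182
def plan(tip,yaw,n,start=None):
    """straight rows from the present pose to fingertip position `tip`, tool down at yaw"""
    s=bot.state(); p=np.array(s['ee_pos']); r=R.from_euler('xyz',s['eef_rot'],degrees=True)
    if start is not None: p,r=start
    tgt=np.array(tip)+[0,0,TIP]; rt=R.from_euler('xyz',[180,0,yaw],degrees=True)
    w=(r.inv()*rt).as_rotvec()/n; d=(tgt-p)/n
    print('t',s['t'],'w/row',w.round(4).tolist(),'|step|',np.linalg.norm(d).round(4))
    for i in range(n):
        print([w.round(3).tolist(),r.inv().apply(d).round(4).tolist()])
        r=r*R.from_rotvec(w)
def rel(frame,yaw,x,y,z=0):
    return np.array([*frame[:2],0])+R.from_euler('z',yaw,degrees=True).apply([x,y,z])
E
python3 -c "
from h import *
plan([.575,-.21,.235],-9.5,13)"
```

```text
t 1.6 w/row [0.0, -0.0, 0.0464] |step| 0.0363
[[0.0, -0.0, 0.046], [0.0332, -0.0147, -0.0009]]
[[0.0, -0.0, 0.046], [0.0325, -0.0162, -0.0009]]
[[0.0, -0.0, 0.046], [0.0317, -0.0177, -0.0009]]
[[0.0, -0.0, 0.046], [0.0308, -0.0192, -0.0009]]
[[0.0, -0.0, 0.046], [0.0299, -0.0206, -0.0009]]
[[0.0, -0.0, 0.046], [0.0289, -0.0219, -0.0009]]
[[0.0, -0.0, 0.046], [0.0279, -0.0233, -0.0009]]
[[0.0, -0.0, 0.046], [0.0268, -0.0245, -0.0009]]
[[0.0, -0.0, 0.046], [0.0256, -0.0257, -0.0009]]
[[0.0, -0.0, 0.046], [0.0244, -0.0269, -0.0009]]
[[0.0, -0.0, 0.046], [0.0231, -0.028, -0.0009]]
[[0.0, -0.0, 0.046], [0.0218, -0.0291, -0.0009]]
[[0.0, -0.0, 0.046], [0.0204, -0.03, -0.0009]]
```

Emit:
send_rows(motion=[[[0,0,0.046],[0.033,-0.015,-0.001],0.03],[[0,0,0.046],[0.0325,-0.016,-0.001],0.03],[[0,0,0.046],[0.032,-0.018,-0.001],0.03],[[0,0,0.046],[0.031,-0.019,-0.001],0.03],[[0,0,0.046],[0.03,-0.0205,-0.001],0.03]])

```text
t: 2.1
ee_pos: [0.3852, -0.4276, 0.41]
eef_rot: [180.0, -0.0, 11.8]
force: [1.1, 0.0, 0.8]
width: 0.0551
grip_force: 0.0
```

Emit:
send_rows(motion=[[[0,0,0.046],[0.029,-0.022,-0.001],0.03],[[0,0,0.046],[0.028,-0.023,-0.001],0.03],[[0,0,0.046],[0.027,-0.0245,-0.001],0.03],[[0,0,0.046],[0.0255,-0.0255,-0.001],0.03],[[0,0,0.046],[0.0245,-0.027,-0.001],0.03]])

```text
t: 2.6
ee_pos: [0.5044, -0.2907, 0.415]
eef_rot: [180.0, -0.0, -1.4]
force: [0.7, -0.5, 0.4]
width: 0.0305
grip_force: 0.0
```

Emit:
send_rows(motion=[[[0,0,0.046],[0.023,-0.028,-0.001],0.03],[[0,0,0.046],[0.022,-0.029,-0.001],0.03],[[0,0,0.046],[0.0205,-0.03,-0.001],0.03],[[0,0,0],[0,0,0],0.03],[[0,0,0],[0,0,0],0.03]])

```text
t: 3.1
ee_pos: [0.5752, -0.2088, 0.4176]
eef_rot: [180.0, 0.0, -9.1]
force: [-0.8, -0.2, 0.8]
width: 0.0301
grip_force: 0.0
```

Run:
```python
from h import *
s=bot.state(); print(s['t'],s['ee_pos'],s['eef_rot'],s['width'],s['q'].round(1),eyes.calibration('wrist'))
cv2.imwrite('pics/w1.png',eyes.read_camera('wrist'))
for n in ["channel_mouth","tray","tray_front","injector_mid","jar_mid","riser"]:
    print(n,[(np.round(d["location"],3).tolist(),round(d["score"],2)) for d in eyes.mark_of('wrist',n)[:2]])
```

```text
3.1 [ 0.57523934 -0.20882872  0.41757017] [ 1.79998828e+02  1.56691322e-02 -9.06092528e+00] 0.030066208111506974 [ 28.3  17.9 -15.9  84.1   4.9  78.7 -86.9] {'vfov': 69.07116778874625, 'cx': 259.44513345823424, 'cy': 185.4865702520302, 'tool_from_camera': array([[ 1.08878009e-03,  9.65363836e-01,  2.60905114e-01,
         7.16398857e-02],
       [ 9.99999402e-01, -1.07802399e-03, -1.84335461e-04,
         1.01904667e-03],
       [ 1.03311185e-04,  2.60905158e-01, -9.65364433e-01,
         2.05270683e-02],
       [ 0.00000000e+00,  0.00000000e+00,  0.00000000e+00,
         1.00000000e+00]])}
channel_mouth [([0.613, -0.208, 0.018], 0.6)]
tray []
tray_front [([0.556, -0.205, 0.03], 0.58)]
injector_mid []
jar_mid [([0.667, -0.248, 0.065], 0.6)]
riser [([0.615, -0.211, 0.002], 0.62)]
```

View pics/w1.png

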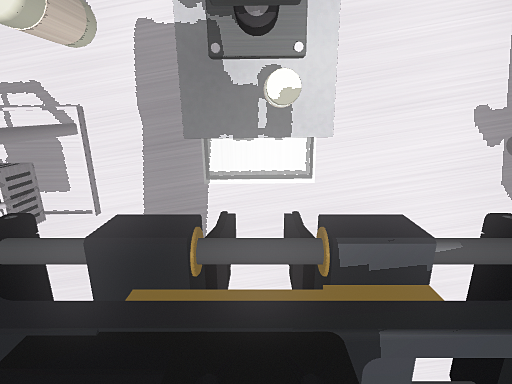

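The wrist view shows the deck front edge from about (187,137) to (334,136). The tray front wall is at row ~181, cols 203–314, and no injector shows in the visible part.

```bash
cat >> h.py <<'E'
def ray(uv,z,pos=None,rot=None):
    c=eyes.calibration('wrist'); s=bot.state()
    pos=s['ee_pos'] if pos is None else pos; rot=s['eef_rot'] if rot is None else rot
    f=192/np.tan(np.radians(c['vfov'])/2); T=np.array(c['tool_from_camera'])
    d=np.array([(uv[0]-c['cx'])/f,-(uv[1]-c['cy'])/f,-1.]); r=R.from_euler('xyz',rot,degrees=True)
    o=r.apply(T[:3,3])+pos; d=r.apply(T[:3,:3]@d); return o+d*(z-o[2])/d[2]
E
python3 - <<'E'
from h import *
im=cv2.imread('pics/w1.png')
cv2.imwrite('pics/w1c.png',cv2.resize(im[120:195,170:350],None,fx=4.4,fy=4.4,interpolation=cv2.INTER_NEAREST))
for uv,z in [((187,137),.039),((334,136),.039),((203,181),.03),((314.5,181),.03)]: print(uv,ray(uv,z).round(4))
E
```

```text
(187, 137) [ 0.6272 -0.1267  0.039 ]
(334, 136) [ 0.5986 -0.3113  0.039 ]
(203, 181) [ 0.5656 -0.1324  0.03  ]
(314.5, 181) [ 0.5414 -0.2819  0.03  ]
```

View pics/w1c.png

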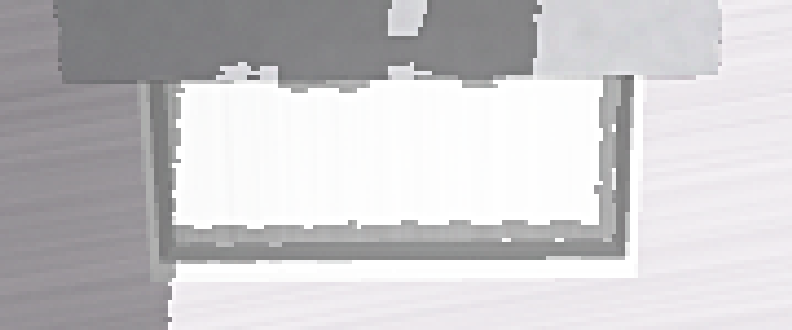

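Emit:
send_rows(motion=[[[0,0,0],[0.011,-0.002,0.03],0.03],[[0,0,0],[0,0,0.045],0.03],[[0,0,0],[0,0,0.045],0.03],[[0,0,0],[0,0,0.04],0.03],[[0,0,0],[0,0,0],0.03]])

```text
t: 3.95
ee_pos: [0.5839, -0.2091, 0.2522]
eef_rot: [-179.9, 0.5, -9.2]
force: [-1.2, 0.0, -1.1]
width: 0.03
grip_force: 0.0
```

Emit:
send_rows(motion=[[[0,0,0],[0,0,0.03],0.03],[[0,0,0],[0,0,0.02],0.03],[[0,0,0],[0,0,0.01],0.03],[[0,0,0],[0,0,0],0.03]])

```text
t: 4.35
ee_pos: [0.5863, -0.2095, 0.1983]
eef_rot: [180.0, 0.0, -9.2]
force: [-0.2, -0.0, 0.3]
width: 0.0299
grip_force: 0.0
```

Emit:
send_rows(motion=[[[0,0,0],[0,0,0.003],0.03],[[0,0,0],[-0.01,0,0],0.03],[[0,0,0],[-0.008,0,0],0.03],[[0,0,0],[-0.005,0,0],0.03],[[0,0,0],[-0.008,0,0],0.03]])

```text
t: 4.85
ee_pos: [0.5559, -0.2041, 0.1957]
eef_rot: [180.0, -0.2, -9.2]
force: [5.4, 0.5, -1.1]
width: 0.0301
grip_force: 2.6
```

Emit:
send_rows(motion=[[[0,0,0],[-0.01,0,0],0.03],[[0,0,0],[-0.01,0,0],0.03],[[0,0,0],[-0.01,0,0],0.03],[[0,0,0],[-0.01,0,0],0.03],[[0,0,0],[-0.01,0,0],0.03]])

```text
t: 5.35
ee_pos: [0.5063, -0.1962, 0.1957]
eef_rot: [180.0, -0.2, -9.2]
force: [6.1, -0.4, -0.8]
width: 0.03
grip_force: 2.6
```

Emit:
send_rows(motion=[[[0,0,0],[-0.01,0,0],0.03],[[0,0,0],[-0.01,0,0],0.03],[[0,0,0],[-0.01,0,0],0.03],[[0,0,0],[-0.007,0,0],0.03],[[0,0,0],[-0.004,0,0],0.03]])

```text
t: 5.85
ee_pos: [0.4658, -0.1899, 0.1957]
eef_rot: [180.0, -0.2, -9.2]
force: [6.1, -1.0, 0.9]
width: 0.0301
grip_force: 2.9
```

Emit:
send_rows(motion=[[[0,0,0],[-0.001,0,0],0.03],[[0,0,0],[0.006,0,0],0.03],[[0,0,0],[0,0,-0.03],0.03],[[0,0,0],[0,0,-0.045],0.03],[[0,0,0],[0,0,-0.045],0.03]])

```text
t: 6.35
ee_pos: [0.47, -0.1904, 0.3154]
eef_rot: [-180.0, 0.2, -9.2]
force: [-0.2, -1.0, -0.1]
width: 0.0303
grip_force: 0.0
```

Emit:
send_rows(motion=[[[0,0,0],[-0.03,0,-0.04],0.05],[[0,0,0],[-0.03,0,-0.03],0.06],[[0,0,0],[0,0,-0.02],0.06],[[0,0,0],[0,0,0],0.06],[[0,0,0],[0,0,0],0.06]])

```text
t: 6.85
ee_pos: [0.4113, -0.181, 0.4044]
eef_rot: [180.0, 0.0, -9.2]
force: [-0.6, -0.1, 0.1]
width: 0.0575
grip_force: 0.0
```

Run:
```python
from h import *
s=bot.state(); print(s['t'],s['ee_pos'],s['eef_rot'],s['width'],s['q'].round(1))
im=eyes.read_camera('wrist');cv2.imwrite('pics/w2.png',im);eyes.read_camera('side')
cv2.imwrite('pics/w2v.png',cv2.resize(im[0:240],None,fx=1.5,fy=1.5))
for c in('wrist','side'):
  for n in ["channel_mouth","tray","tray_front","injector_mid","jar_mid"]:
    print(c,n,[(np.round(d["location"],3).tolist(),round(d["score"],2)) for d in eyes.mark_of(c,n)[:2]])
```

```text
6.85 [ 0.41127991 -0.181017    0.40440367] [ 1.79995406e+02  3.64437005e-02 -9.18723330e+00] 0.057531152103884695 [ 34.9  -2.4 -16.4 108.   -0.7  74.3 -80.5]
wrist channel_mouth []
wrist tray [([0.552, -0.205, 0.005], 0.79)]
wrist tray_front [([0.45, -0.19, 0.028], 0.82)]
wrist injector_mid [([0.58, -0.163, 0.014], 0.86)]
wrist jar_mid []
side channel_mouth [([0.616, -0.211, 0.015], 0.66)]
side tray [([0.551, -0.205, 0.001], 0.98)]
side tray_front [([0.453, -0.185, 0.026], 0.89)]
side injector_mid [([0.584, -0.156, 0.015], 0.8), ([0.788, -0.005, 0.096], 0.66)]
side jar_mid [([0.667, -0.247, 0.064], 0.6), ([0.591, 0.458, 0.083], 0.32)]
```

View pics/w2v.png

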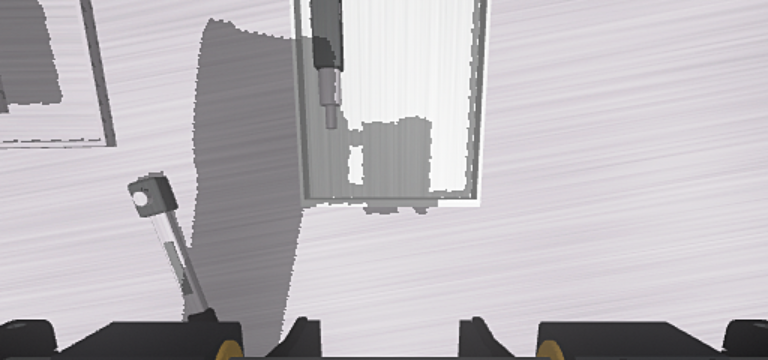

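The tray is out: its front edge is at row ~135 of the wrist image, and the injector lies along its left side (nozzle tip ~(330,128) in the view). Its riser x is about -0.063. Next I go to the basket.

```bash
python3 -c "
from h import *
plan([.547,.283,.33],-8.8,12)"
```

```text
t 7.45 w/row [0.0, 0.0, -0.0006] |step| 0.0413
[[0.0, 0.0, -0.001], [0.005, -0.04, -0.0089]]
[[0.0, 0.0, -0.001], [0.005, -0.04, -0.0089]]
[[0.0, 0.0, -0.001], [0.005, -0.04, -0.0089]]
[[0.0, 0.0, -0.001], [0.0051, -0.04, -0.0089]]
[[0.0, 0.0, -0.001], [0.0051, -0.04, -0.0089]]
[[0.0, 0.0, -0.001], [0.0051, -0.04, -0.0089]]
[[0.0, 0.0, -0.001], [0.0051, -0.04, -0.0089]]
[[0.0, 0.0, -0.001], [0.0051, -0.04, -0.0089]]
[[0.0, 0.0, -0.001], [0.0052, -0.04, -0.0089]]
[[0.0, 0.0, -0.001], [0.0052, -0.04, -0.0089]]
[[0.0, 0.0, -0.001], [0.0052, -0.0399, -0.0089]]
[[0.0, 0.0, -0.001], [0.0052, -0.0399, -0.0089]]
```

Emit:
send_rows(motion=[[[0,0,0],[0.005,-0.04,-0.02],0.06],[[0,0,0],[0.005,-0.04,-0.02],0.06],[[0,0,0],[0.005,-0.04,-0.02],0.06],[[0,0,0],[0.005,-0.04,-0.02],0.06],[[0,0,0],[0.005,-0.04,-0.02],0.06]])

```text
t: 7.95
ee_pos: [0.468, 0.0141, 0.5058]
eef_rot: [180.0, -0.0, -9.2]
force: [1.6, -0.1, -0.4]
width: 0.0601
grip_force: 0.0
```

Emit:
send_rows(motion=[[[0,0,0],[0.005,-0.04,-0.007],0.06],[[0,0,0],[0.005,-0.04,0],0.06],[[0,0,0],[0.005,-0.04,0],0.06],[[0,0,0],[0.005,-0.04,0],0.06],[[0,0,0],[0.005,-0.04,0],0.06]])

```text
t: 8.45
ee_pos: [0.5249, 0.2073, 0.5118]
eef_rot: [-180.0, -0.0, -9.2]
force: [1.4, -0.4, 0.3]
width: 0.0603
grip_force: 0.0
```

Emit:
send_rows(motion=[[[0,0,0],[0.005,-0.04,0],0.06],[[0,0,-0.007],[0.005,-0.04,0],0.06],[[0,0,0],[0,0,0],0.06],[[0,0,0],[0,0,0],0.06]])

```text
t: 8.85
ee_pos: [0.5472, 0.2842, 0.511]
eef_rot: [180.0, 0.1, -8.7]
force: [-0.2, -0.9, 0.4]
width: 0.0598
grip_force: 0.0
```

Run:
```python
from h import *
s=bot.state(); print(s['t'],s['ee_pos'],s['eef_rot'],s['width'],s['q'].round(1))
im=eyes.read_camera('wrist');cv2.imwrite('pics/w3.png',im);eyes.read_camera('side');eyes.read_camera('top')
for c in('wrist','side','top'):
  for n in ["middle_hook","deep_basket_mid","deep_bail","square_basket_mid","shallow_basket_mid","stand"]:
    print(c,n,[(np.round(d["location"],3).tolist(),round(d["score"],2)) for d in eyes.mark_of(c,n)[:2]])
```

```text
8.85 [0.54717576 0.28415145 0.51103474] [ 1.79997239e+02  7.65686811e-02 -8.67304878e+00] 0.0597506486583312 [  -1.6   20.9  -41.3   72.9   13.5   91.1 -139.3]
wrist middle_hook [([0.614, 0.179, 0.244], 0.96)]
wrist deep_basket_mid [([0.62, 0.272, 0.156], 0.81)]
wrist deep_bail [([0.628, 0.266, 0.236], 0.91), ([0.624, 0.272, 0.153], 0.17)]
wrist square_basket_mid [([0.599, 0.095, 0.164], 0.73)]
wrist shallow_basket_mid [([0.62, 0.182, 0.172], 0.58)]
wrist stand [([0.611, 0.182, 0.0], 0.73), ([0.593, 0.461, 0.081], 0.47)]
side middle_hook [([0.616, 0.18, 0.245], 0.56)]
side deep_basket_mid [([0.625, 0.269, 0.156], 0.97), ([0.591, 0.458, 0.082], 0.51)]
side deep_bail [([0.629, 0.267, 0.235], 0.96), ([0.666, -0.246, 0.066], 0.71)]
side square_basket_mid []
side shallow_basket_mid [([0.613, 0.18, 0.17], 0.76)]
side stand [([0.612, 0.177, 0.002], 0.8)]
top middle_hook [([0.614, 0.182, 0.246], 0.73)]
top deep_basket_mid [([0.627, 0.275, 0.157], 0.55), ([0.615, -0.214, 0.019], 0.29)]
top deep_bail [([0.625, 0.268, 0.236], 0.56)]
top square_basket_mid [([0.601, 0.094, 0.166], 0.62)]
top shallow_basket_mid [([0.619, 0.182, 0.17], 0.79)]
top stand [([0.611, 0.186, -0.002], 0.57)]
```

View pics/w3.png

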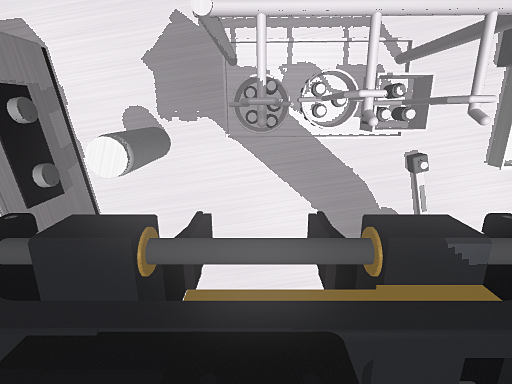

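The wrist view shows the three hooks. The deep basket's hook bar is at col ~262, with its bail around (262,103), and the spray can is at (125,155), well clear on the left.

Run:
```python
from h import *
im=cv2.imread('pics/w3.png')
cv2.imwrite('pics/w3c.png',cv2.resize(im[55:140,205:355],None,fx=5,fy=5,interpolation=cv2.INTER_NEAREST))
for uv,z in [((262,103),.252),((262,20),.249),((262,80),.249),((262,125),.055)]: print(uv,ray(uv,z).round(4))
t=[.627,.2695,.217]; print(rel([.627,.2695],-8.7,0,0)); plan([.627,.2695,.29],-8.7,4)
```

```text
(262, 103) [0.623  0.2684 0.252 ]
(262, 20) [0.6841 0.2592 0.249 ]
(262, 80) [0.6409 0.2657 0.249 ]
(262, 125) [0.5954 0.2708 0.055 ]
[0.627  0.2695 0.    ]
t 9.9 w/row [0.0, -0.0, -0.0003] |step| 0.0226
[[0.0, -0.0, -0.0], [0.0203, 0.0004, 0.0099]]
[[0.0, -0.0, -0.0], [0.0203, 0.0004, 0.0099]]
[[0.0, -0.0, -0.0], [0.0203, 0.0004, 0.0099]]
[[0.0, -0.0, -0.0], [0.0203, 0.0004, 0.0099]]
```

View pics/w3c.png

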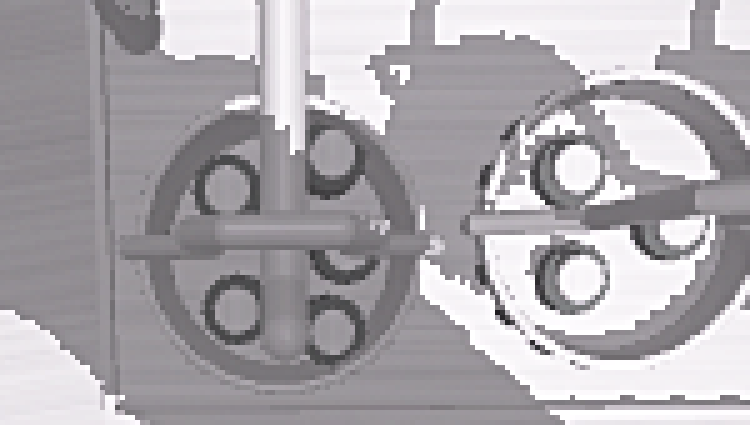

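Emit:
send_rows(motion=[[[0,0,0],[0.03,0.001,0],0.06],[[0,0,0],[0.03,0.001,0],0.06],[[0,0,0],[0.02,0.001,0],0.06],[[0,0,0],[0,0,0.02],0.06],[[0,0,0],[0,0,0],0.06]])

```text
t: 10.4
ee_pos: [0.6262, 0.2678, 0.4888]
eef_rot: [179.9, 0.2, -8.8]
force: [-0.3, -0.2, 0.3]
width: 0.06
grip_force: 0.0
```

```bash
python3 -c "
from h import *
s=bot.state();print(s['q'].round(1),s['t']);plan([.626,.2695,.212],-8.7,4)"
```

```text
[  -3.    29.7  -38.7   63.9   18.    92.3 -136. ] 10.4
t 10.4 w/row [0.0006, 0.0009, -0.0004] |step| 0.0237
[[0.001, 0.001, -0.0], [-0.0, -0.0005, 0.0237]]
[[0.001, 0.001, -0.0], [-0.0001, -0.0005, 0.0237]]
[[0.001, 0.001, -0.0], [-0.0001, -0.0004, 0.0237]]
[[0.001, 0.001, -0.0], [-0.0001, -0.0004, 0.0237]]
```

Emit:
send_rows(motion=[[[0,0,0],[0,-0.001,0.03],0.06],[[0,0,0],[0,-0.0005,0.03],0.06],[[0,0,0],[0,0,0.02],0.06],[[0,0,0],[0,0,0.014],0.06],[[0,0,0],[0,0,0],0.06]])

```text
t: 10.9
ee_pos: [0.6256, 0.2695, 0.3965]
eef_rot: [179.9, 0.1, -8.8]
force: [-0.1, 0.6, -0.6]
width: 0.0598
grip_force: 0.0
```

Emit:
send_rows(motion=[[[0,0,0],[0,0,0],0.045],[[0,0,0],[0,0,0],0.04],[[0,0,0],[0,0,0],0.036],[[0,0,0],[0,0,0],0.03],[[0,0,0],[0,0,0],0.03]])

```text
t: 11.4
ee_pos: [0.626, 0.2697, 0.3985]
eef_rot: [-180.0, -0.1, -8.8]
force: [-1.7, 0.0, 3.6]
width: 0.037
grip_force: 30.0
```

Emit:
send_rows(motion=[[[0,0,0],[0,0,-0.008],0.02],[[0,0,0],[0,0,-0.01],0.02],[[0,0,0],[0,0,-0.01],0.02],[[0,0,0],[0,0,-0.008],0.02],[[0,0,0],[0,0,0],0.02]])

```text
t: 11.9
ee_pos: [0.6261, 0.2698, 0.4355]
eef_rot: [-179.9, -0.1, -8.8]
force: [1.2, -0.6, -5.2]
width: 0.0368
grip_force: 30.0
```

Run:
```python
from h import *
s=bot.state(); print(s['t'],s['ee_pos'],s['force'],s['q'].round(1),s['width'])
im=eyes.read_camera('wrist');eyes.read_camera('side')
cv2.imwrite('pics/w4.png',im)
for c in('wrist','side'):
  for n in ["deep_basket_mid","deep_bail","shallow_basket_mid"]:
    print(c,n,[(np.round(d["location"],3).tolist(),round(d["score"],2)) for d in eyes.mark_of(c,n)[:2]])
```

```text
11.9 [0.62609266 0.26979555 0.43549558] [ 1.24151669 -0.59172161 -5.1632951 ] [  -2.1   30.3  -38.7   69.5   18.4   86.  -136.8] 0.036757242936878376
wrist deep_basket_mid [([0.622, 0.27, 0.19], 0.69)]
wrist deep_bail [([0.598, 0.095, 0.165], 0.62)]
wrist shallow_basket_mid [([0.623, 0.182, 0.173], 0.78)]
side deep_basket_mid [([0.452, -0.188, 0.031], 0.58), ([0.624, 0.27, 0.191], 0.56)]
side deep_bail []
side shallow_basket_mid [([0.665, -0.245, 0.066], 0.21)]
```

View pics/w4.png

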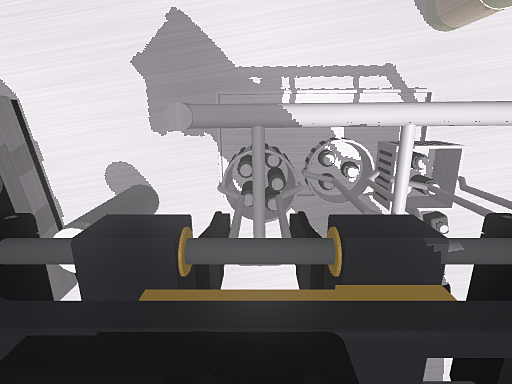

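The view shows the bail held between the fingers and lifted, with the hook bar still passing through at (258,190). The basket mid is at z≈0.191, 35 mm above where it hung. Next I draw it straight out.

Emit:
send_rows(motion=[[[0,0,0],[-0.012,0,0],0.02],[[0,0,0],[-0.02,0,0],0.02],[[0,0,0],[-0.025,0,0],0.02],[[0,0,0],[-0.025,0,0],0.02],[[0,0,0],[-0.025,0,0],0.02]])

```text
t: 12.8
ee_pos: [0.5192, 0.2861, 0.4336]
eef_rot: [180.0, 0.0, -8.8]
force: [-1.0, 0.9, -4.4]
width: 0.0367
grip_force: 30.0
```

Emit:
send_rows(motion=[[[0,0,0],[-0.013,0,-0.01],0.02],[[0,0,0],[0,0.015,-0.02],0.02],[[0,0,0],[0,0.03,-0.02],0.02],[[0,0,0],[0,0.035,-0.02],0.02],[[0,0,0],[0,0.035,0],0.02]])

```text
t: 13.3
ee_pos: [0.4898, 0.1736, 0.5074]
eef_rot: [-179.9, -0.3, -8.7]
force: [1.3, -0.6, -5.3]
width: 0.0369
grip_force: 30.0
```

```bash
python3 -c "
from h import *
s=bot.state();print(s['q'].round(1),s['t'],s['width']);plan([.524,-.219,s['ee_pos'][2]-.182],-9,11)"
```

```text
[  12.8    6.5  -40.4   88.     4.3   86.8 -126.4] 13.3 0.0369362833029393
t 13.3 w/row [-0.0002, -0.0004, 0.0004] |step| 0.0358
[[-0.0, -0.0, 0.0], [0.0085, 0.0348, -0.0]]
[[-0.0, -0.0, 0.0], [0.0085, 0.0348, -0.0]]
[[-0.0, -0.0, 0.0], [0.0085, 0.0348, -0.0]]
[[-0.0, -0.0, 0.0], [0.0085, 0.0348, -0.0]]
[[-0.0, -0.0, 0.0], [0.0085, 0.0348, -0.0]]
[[-0.0, -0.0, 0.0], [0.0086, 0.0348, -0.0]]
[[-0.0, -0.0, 0.0], [0.0086, 0.0348, -0.0]]
[[-0.0, -0.0, 0.0], [0.0086, 0.0348, -0.0]]
[[-0.0, -0.0, 0.0], [0.0086, 0.0348, -0.0]]
[[-0.0, -0.0, 0.0], [0.0086, 0.0348, -0.0]]
[[-0.0, -0.0, 0.0], [0.0086, 0.0348, -0.0]]
```

Emit:
send_rows(motion=[[[0,0,0],[0,0.035,0],0.02],[[0,0,0],[0,0.035,0],0.02],[[0,0,0],[0,0.035,0],0.02],[[0,0,0],[0,0.035,0],0.02],[[0,0,0],[0.015,0.035,0],0.02]])

```text
t: 13.8
ee_pos: [0.4769, -0.0018, 0.5054]
eef_rot: [180.0, -0.1, -8.7]
force: [0.2, -0.3, -4.6]
width: 0.037
grip_force: 30.0
```

Emit:
send_rows(motion=[[[0,0,0],[0.015,0.035,0],0.02],[[0,0,0],[0.015,0.035,0],0.02],[[0,0,0],[0.015,0.035,0],0.02],[[0,0,0],[0.015,0.035,0],0.02],[[0,0,0],[0.01,0.03,0],0.02]])

```text
t: 14.3
ee_pos: [0.5216, -0.1821, 0.5044]
eef_rot: [180.0, -0.1, -8.8]
force: [-0.5, 0.2, -4.1]
width: 0.0371
grip_force: 30.0
```

Emit:
send_rows(motion=[[[0,0,0],[0.005,0.02,0],0.02],[[0,0,0],[0.003,0.01,0],0.02],[[0,0,0],[0,0,0],0.02],[[0,0,0],[0,0,0],0.02]])

```text
t: 14.7
ee_pos: [0.5247, -0.2093, 0.5041]
eef_rot: [-180.0, -0.0, -8.7]
force: [-0.3, 0.9, -4.6]
width: 0.0367
grip_force: 30.0
```

Run:
```python
from h import *
s=bot.state(); print(s['t'],s['ee_pos'],s['eef_rot'],s['q'].round(1),s['width'])
im=eyes.read_camera('wrist');a=eyes.read_camera('side');eyes.read_camera('top')
cv2.imwrite('pics/s5.png',np.hstack([cv2.resize(a[230:384,180:410],None,fx=1.7,fy=1.7),cv2.resize(im[:260],None,fx=.75,fy=262/260)]))
for c in('wrist','side','top'):
  for n in ["deep_basket_mid","tray","tray_front","injector_mid"]:
    print(c,n,[(np.round(d["location"],3).tolist(),round(d["score"],2)) for d in eyes.mark_of(c,n)[:2]])
plan([.524,-.219,s['ee_pos'][2]-.182],-9,2)
```

```text
14.7 [ 0.52474833 -0.20927946  0.50410857] [-1.79962016e+02 -1.89959256e-02 -8.69615511e+00] [ 35.2  10.8 -21.2  82.7   3.8  87.2 -84.5] 0.03666559042971151
wrist deep_basket_mid [([0.52, -0.208, 0.26], 0.86)]
wrist tray [([0.551, -0.203, 0.004], 0.64)]
wrist tray_front []
wrist injector_mid [([0.582, -0.161, 0.01], 0.68)]
side deep_basket_mid [([0.525, -0.208, 0.263], 0.84)]
side tray [([0.55, -0.202, 0.001], 0.6), ([0.614, -0.211, 0.013], 0.56)]
side tray_front [([0.453, -0.187, 0.03], 0.75)]
side injector_mid [([0.582, -0.154, 0.012], 0.76)]
top deep_basket_mid [([0.522, -0.204, 0.261], 0.81)]
top tray [([0.549, -0.205, -0.004], 0.56), ([0.453, -0.186, 0.032], 0.53)]
top tray_front [([0.452, -0.185, 0.032], 0.76), ([0.524, -0.207, 0.26], 0.26)]
top injector_mid [([0.582, -0.16, 0.015], 0.74)]
t 15.45 w/row [0.0, -0.0, 0.0019] |step| 0.0042
[[0.0, -0.0, 0.002], [0.0004, 0.0042, -0.0002]]
[[0.0, -0.0, 0.002], [0.0004, 0.0042, -0.0002]]
```

View pics/s5.png

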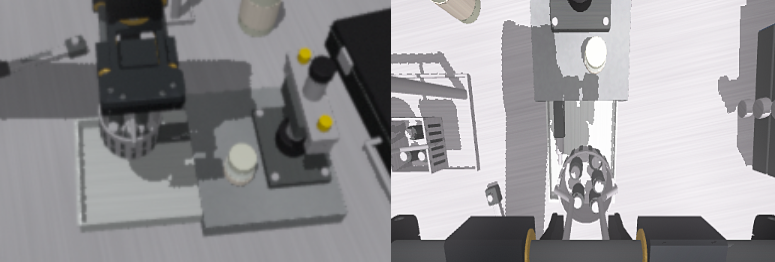

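The basket hangs upright above the tray: side crop (130,130), wrist (585,185). The tray is clear below it, with the injector to the left. I shift 9 mm right and lower.

Emit:
send_rows(motion=[[[0,0,0],[0.001,0.005,0.01],0.02],[[0,0,0],[0,0.004,0.025],0.02],[[0,0,0],[0,0,0.03],0.02],[[0,0,0],[0,0,0.03],0.02],[[0,0,0],[0,0,0.015],0.02]])

```text
t: 15.95
ee_pos: [0.5234, -0.2199, 0.3904]
eef_rot: [-180.0, 0.2, -8.8]
force: [-1.0, 0.1, -4.2]
width: 0.0366
grip_force: 30.0
```

Emit:
send_rows(motion=[[[0,0,0],[0,0,0.01],0.02],[[0,0,0],[0,0,0.01],0.02],[[0,0,0],[0,0,0.008],0.02],[[0,0,0],[0,0,0.005],0.02],[[0,0,0],[0,0,0],0.02]])

```text
t: 16.45
ee_pos: [0.5242, -0.2196, 0.3605]
eef_rot: [-180.0, 0.0, -8.8]
force: [-0.6, 0.9, -4.1]
width: 0.0366
grip_force: 30.0
```

Run:
```python
from h import *
s=bot.state(); print(s['t'],s['ee_pos'],s['eef_rot'],s['force'],s['width'])
for c in('wrist','side','top'):
  eyes.read_camera(c)
  for n in ["deep_basket_mid","tray","injector_mid"]:
    print(c,n,[(np.round(d["location"],3).tolist(),round(d["score"],2)) for d in eyes.mark_of(c,n)[:1]])
```

```text
16.45 [ 0.5241595  -0.2195887   0.36047656] [-1.79995731e+02  1.56227201e-02 -8.77489808e+00] [-0.6319883   0.94736614 -4.07814076] 0.036610636428791796
wrist deep_basket_mid [([0.519, -0.214, 0.113], 0.84)]
wrist tray [([0.553, -0.204, 0.007], 0.89)]
wrist injector_mid [([0.58, -0.156, 0.011], 0.79)]
side deep_basket_mid []
side tray [([0.552, -0.204, 0.001], 0.74)]
side injector_mid [([0.581, -0.156, 0.012], 0.63)]
top deep_basket_mid [([0.523, -0.215, 0.119], 0.42)]
top tray [([0.549, -0.21, -0.002], 0.87)]
top injector_mid []
```

Emit:
send_rows(motion=[[[0,0,0],[0,0,0.004],0.02],[[0,0,0],[0,0,0.003],0.02],[[0,0,0],[0,0,0.002],0.02],[[0,0,0],[0,0,0],0.02]])

```text
t: 17.45
ee_pos: [0.5241, -0.2196, 0.3512]
eef_rot: [-180.0, 0.0, -8.8]
force: [0.5, -0.5, -3.7]
width: 0.0367
grip_force: 30.0
```

Emit:
send_rows(motion=[[[0,0,0],[0,0,0.001],0.02],[[0,0,0],[0,0,0.001],0.02],[[0,0,0],[0,0,0],0.02]])

```text
t: 17.75
ee_pos: [0.5242, -0.2196, 0.3497]
eef_rot: [180.0, 0.0, -8.8]
force: [1.0, 0.4, -4.7]
width: 0.037
grip_force: 30.0
```

Emit:
send_rows(motion=[[[0,0,0],[0,0,0.001],0.02],[[0,0,0],[0,0,0.001],0.02],[[0,0,0],[0,0,0],0.02]])

```text
t: 18.05
ee_pos: [0.5241, -0.2196, 0.3476]
eef_rot: [-180.0, 0.0, -8.8]
force: [0.1, 0.8, -4.9]
width: 0.0369
grip_force: 30.0
```

Emit:
send_rows(motion=[[[0,0,0],[0,0,0.001],0.02],[[0,0,0],[0,0,0],0.02]])

```text
t: 18.25
ee_pos: [0.5243, -0.2196, 0.3473]
eef_rot: [180.0, -0.1, -8.8]
force: [-1.5, 0.8, 0.8]
width: 0.037
grip_force: 30.0
```

Force has gone from -4.9 N to about +0.8 N, so the basket rests on the floor. Now I release it and rise.

Emit:
send_rows(motion=[[[0,0,0],[0,0,0],0.04],[[0,0,0],[0,0,0],0.045],[[0,0,0],[0,0,0],0.06],[[0,0,0],[0,0,0],0.06],[[0,0,0],[0,0,0],0.06]])

```text
t: 18.75
ee_pos: [0.5242, -0.2196, 0.3468]
eef_rot: [180.0, -0.0, -8.8]
force: [-1.5, 0.7, 0.0]
width: 0.0576
grip_force: 0.0
```

Emit:
send_rows(motion=[[[0,0,0],[0,0,-0.01],0.06],[[0,0,0],[0,0,-0.03],0.06],[[0,0,0],[0,0,-0.04],0.06],[[0,0,0],[0,0,-0.045],0.06],[[0,0,0],[0,0,-0.03],0.06]])

```text
t: 19.25
ee_pos: [0.524, -0.2193, 0.506]
eef_rot: [179.9, -0.2, -8.8]
force: [0.0, -0.3, -0.7]
width: 0.0599
grip_force: 0.0
```

Emit:
send_rows(motion=[[[0,0,0],[-0.03,0,-0.02],0.06],[[0,0,0],[-0.03,0,0],0.06],[[0,0,0],[-0.03,0,0],0.06],[[0,0,0],[0,0,0],0.06],[[0,0,0],[0,0,0],0.06]])

```text
t: 19.75
ee_pos: [0.4349, -0.2057, 0.5229]
eef_rot: [179.9, -0.1, -8.8]
force: [-0.3, -0.6, 0.1]
width: 0.0599
grip_force: 0.0
```

Run:
```python
from h import *
s=bot.state(); print(s['t'],s['ee_pos'],s['force'],s['width'])
im={}
for c in('wrist','side','top'):
  im[c]=eyes.read_camera(c)
  for n in ["deep_basket_mid","deep_bail","tray","injector_mid","tray_front"]:
    print(c,n,[(np.round(d["location"],3).tolist(),round(d["score"],2)) for d in eyes.mark_of(c,n)[:1]])
cv2.imwrite('pics/f6.png',np.hstack([cv2.resize(im['side'][230:384,180:410],None,fx=1.7,fy=1.7),cv2.resize(im['wrist'][:260],None,fx=.75,fy=262/260)]))
```

```text
19.75 [ 0.43485678 -0.20570461  0.52285382] [-0.30667924 -0.57418987  0.12548752] 0.05985919235116472
wrist deep_basket_mid [([0.52, -0.217, 0.105], 0.73)]
wrist deep_bail [([0.523, -0.223, 0.183], 0.84)]
wrist tray [([0.55, -0.208, 0.004], 0.82)]
wrist injector_mid [([0.58, -0.16, 0.011], 0.98)]
wrist tray_front [([0.452, -0.191, 0.028], 0.89)]
side deep_basket_mid [([0.523, -0.22, 0.102], 0.69)]
side deep_bail [([0.527, -0.218, 0.181], 0.67)]
side tray [([0.553, -0.202, 0.001], 0.57)]
side injector_mid [([0.584, -0.159, 0.011], 0.61)]
side tray_front [([0.455, -0.186, 0.03], 0.56)]
top deep_basket_mid [([0.521, -0.216, 0.106], 0.73)]
top deep_bail [([0.52, -0.22, 0.187], 0.85)]
top tray [([0.548, -0.205, -0.002], 0.72)]
top injector_mid [([0.582, -0.161, 0.015], 0.77)]
top tray_front [([0.664, -0.249, 0.064], 0.3)]
```

View pics/f6.png

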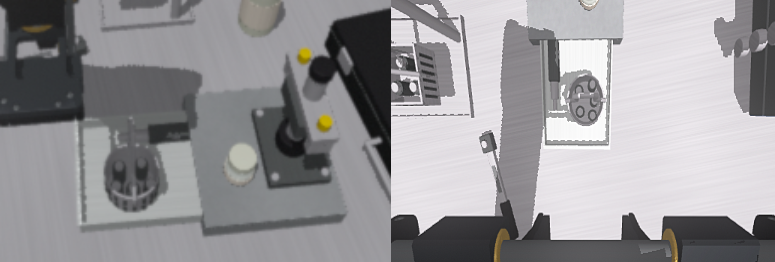

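The basket stands upright on the tray floor (side (132,175), mid z ≈ 0.104), beside the injector, with the tray straight and the gripper clear. I'm handing in.

```bash
python3 -c "
from bench import bot
print(bot.finish_job())"
```

```text
the job is handed in; nothing more can be done
None
```

The tray is drawn out and straight, with about 37 mm still in the runners, and the deep basket stands upright in it beside the injector; I handed the job in at about 20 s, and the hand-in returned no verdict.

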